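# Close the split housing over its sleeve and hold it shut

## Task

Two sleeves stand on the bench: slide the one whose bore fits over the short shaft stub in the middle of the bolted-down lower housing half, right down onto the joint face, and let go of it; leave the other, narrow-bored one standing on the bench clear of the housing. Then put the loose upper half on so that both dowels enter its end holes, and press it down against the two lifting springs until the halves meet with no gap. Finish while still holding it pressed shut with the gripper, and do not knock the roll of tape, V-block or standing bolt about.

Things in the scene. Friction and masses are not known exactly. Their poses are not given: they have to be found in the camera images.
- joint_face (a point): centre of the flat upper face of the lower housing half, a grey aluminium block bolted to the bench: face 124 mm along its x by 60 mm along y, 40 mm above the bench; foot 160x84x10 mm. x runs along the row of pins, z is up. A steel shaft stub, 12 mm diameter and 24 mm high, rises from this very point; its top 6 mm taper to 5 mm
- dowel_a (a point): top of one of the two steel dowels, 14 mm above the joint face at x = -48 mm of it; 10 mm diameter, the top 6 mm tapering to 4 mm
- dowel_b (a point): top of the other dowel, the same at x = +48 mm of the joint face
- lift_0 (a joint): push-in of a spring plunger (8 mm diameter, in the joint face at its x = -29 mm), m: 0 free (4 mm proud of the face), 0.004 flush with it. About 3 N starts it, 6 N brings it flush, so the two together lift the upper half with 12 N when the halves meet
- lift_1 (a joint): the same for the plunger at x = +29 mm of the joint face
- cap_center (a point): centre, half-way up its 44 mm, of the loose grey aluminium upper half (0.2 to 0.45 kg), lying right way up on its joint side. Flange 120 mm (x) by 60 mm (y), 14 mm thick; hump 62 mm (x) by 46 mm (y) from 14 to 44 mm above the underside: grip it across the 46 mm (y); beside the hump the flange is a 7 mm ledge on which fingertips can stand. z up
- cap_underside (a point): centre of the upper half's underside, 22 mm below cap_center; it must come onto joint_face, either way round. Through holes for the dowels, 12 mm diameter with 1.5 mm chamfers, at its x = +48 and -48 mm; a blind recess, 34 mm diameter and 36 mm deep, in the middle takes stub and sleeve
- wide_sleeve_center (a point): centre, half-way up, of the plain brass sleeve that fits: 26 mm outside diameter, 30 mm high, open bore 16 mm, standing upright on the bench
- narrow_sleeve_center (a point): centre, half-way up, of the other brass sleeve, the same outside (26 mm diameter, 30 mm high) but with a bore of only 9 mm, which does not go over the stub; it stands upright on the bench, and the two may have changed places
- tape_roll: roll of tan tape lying flat, 110 mm wide, 36 mm high, origin at the centre of its underside; a bystander
- v_block: steel V-block 45x50x34 mm, origin at the centre of its underside; a bystander
- bolt_2: steel hexagon bolt standing on its head, 21 mm wide, 35 mm high, origin at the centre of its underside; a bystander
Mind the look-alikes: they are no part of the job. What is shaped like the part that bears wide_sleeve_center but pink is not meant.

How it is judged:
On the way:
1. the wide-bored sleeve stands on the joint face round the stub and is let go (z of wide_sleeve_center in the frame of joint_face below 0.0175 m and horizontal distance between wide_sleeve_center and joint_face below 0.004 m and angle between wide_sleeve_center's own z axis and vertical below 0.1 rad and contact force between the fingers and wide_sleeve below 0.3 N), for 0.2 s.
At the end, for the whole second after the job is handed in: wide sleeve on the joint face round the stub (2.5 mm in height, 4 mm sideways); upper half on its dowels (3 mm, 0.06 rad), level, gap under 1.5 mm, both plungers in over 2.8 mm, fingers still pushing on it (over 3 N); narrow sleeve upright on the bench, 100 mm or more from the housing middle (z of wide_sleeve_center in the frame of joint_face below 0.0175 m and horizontal distance between wide_sleeve_center and joint_face below 0.004 m and z of cap_underside in the frame of joint_face below 0.0015 m and horizontal distance between cap_underside and joint_face below 0.003 m and angle between the x axis of cap_underside and the x axis of joint_face, either way round below 0.06 rad and angle between cap_underside's own z axis and vertical below 0.03 rad and value of joint each of lift_0, lift_1 above 0.0028 m and contact force between the fingers and cap above 3 N and height (world z) of narrow_sleeve_center below 0.022 m and angle between narrow_sleeve_center's own z axis and vertical below 0.2 rad and horizontal distance between narrow_sleeve_center and joint_face above 0.1 m); the arm keeps its last pose, push and grip.
It fails at once if the tape roll is shifted by more than 30 mm (distance of tape_roll from where it was at the start of the episode above 0.03 m).
It fails at once if the V-block is shifted by more than 30 mm (distance of v_block from where it was at the start of the episode above 0.03 m).
It fails at once if the standing bolt is shifted by more than 30 mm or knocked over (distance of bolt_2 from where it was at the start of the episode above 0.03 m or angle between bolt_2's own z axis and vertical above 0.5 rad).
It also fails if it takes over 64 s, if anything falls off the work surface, if the arm or the gripper's body presses on something with over 40 N, if the wrist force passes 120 N, or if a joint passes its speed limit or range.

## Robot

A 7-joint arm with a two-finger parallel gripper is mounted at the origin on the work surface; the furniture and walls round the work are solid. World frame = base frame: x ahead of the robot, y to its left, z up, the work surface at z = 0. Lengths are in m, angles in rad, forces in N, time in s.
With the tool pointing down it reaches from about 0.425 to 0.925 m from the base axis. Payload 6.8 kg.
Tool frame: the origin (TCP) lies between the finger pads; the fingertips stand 14 mm ahead of it and the grasp point (between the pads) lies 5 mm behind it; z points along the fingers, y is the direction in which the jaws open and shut (so a half turn about z gives the same grasp; the last joint's range is limited). The gripper opens to 85 mm and grips with 20 to 120 N. Pads are 22 mm wide; open, the fingers measure 114 mm over their backs; the gripper's body (76 mm by 85 mm) begins 54 mm behind the grasp point. The pads swing forward as they close: fully open they stand 13 mm farther back than shut.
Start: joints at [-1.214, 0.477, 0.022, 1.555, -0.011, 1.109, -0.083], TCP at [0.303, 0.603, 0.245] pointing down, gripper open.
Joint ranges: [-2.96, 2.96], [-0.34, 2.1], [-1.41, 1.46], [0.24, 2.44], [-1.37, 4.51], [0.17, 1.92], [-2.96, 2.96]. Speed limits (rad/s): [2.39, 2.39, 3.14, 3.14, 3.14, 3.14, 3.14].

## Interface

Orientations are given as a unit quaternion [w, x, y, z].
In Python, from station import bot gives the robot as it stands.
- The arm moves only by the shell command python3 -m crank 'ROWS' [FORCE]. ROWS is JSON, a list of rows, each a list of 3 entries, a list of its own where there are three numbers: the shift along the tool's x, y, z in m, then the turn, a rotation vector about the tool's x, y, z in degrees, then the finger opening in m, from 0 to 0.0854. A call has 1 to 10 rows; each row shifts and turns the commanded pose from where the row before left it, along the tool's axes as they then stand; what a row does not reach is not made up. A row lasts 1/8 s, in which the tool goes at most 62.5 mm and 10.7 degrees, less where a joint would pass 70% of its speed; a pose out of reach is approached as far as the arm can. A call is refused whole if a number of a shift passes 0.0625 or a number of a turn 10.7, either way. A call with a gripper value outside its range is refused whole. The fingers move at their own pace and stop on an object; FORCE is the grip in N (left out, the last holds). Time passes only in rows, so rows that do not move let the fingers close. It gives the time, the measured TCP pose, the force and the opening at its end, in the units of the state.
- bot.get_obs(): the state, without advancing time (a new reading comes with each control period).
- bot.read_camera(name): name is "scene" or "top"; returns (picture, depth): 400x640x3 uint8, red, green, blue; 400x640 float32, m along the optical axis (not along the pixel's ray), 0 where there is no reading.
- bot.calibration(name): a dict with "fx", "fy", "cx", "cy" (pixels), "extrinsics" (4x4, takes a point from camera to world coordinates). Camera axes: x right, y down, z forward; pixel columns grow to the right and rows downward; lengths in m; the calibration is good to about 2 mm. A picture is of the moment at which its call begins. calibration takes no time and is no camera call.
- bot.hand_in(): hands the job in, once; it reports no verdict.
The state is a dict: "t": time; "q": joint angles; "joint_vel": joint speeds; "joint_torque": joint torques, N m; "eef_pos": TCP position; "tool_rot": TCP orientation; "contact_force": force on the tool from outside, world axes, zero at the start; "torque": the same for the moment, N m; "gripper_width": opening from 0.0 (shut) to 1.0 (fully open).
Only numpy, scipy, OpenCV 4.12 (cv2) and the standard library are available. Lean on these libraries where they do the work, as an engineer would, in place of code of your own. Each camera call takes 0.05 s, during which the arm holds its last target.

## Working session

There is one attempt and no reset: what is moved stays moved. The work goes in short steps, Python scripts to look and compute and a shell command to move; the robot and the scene stay as the last step left them, time stands still between calls to the robot, and variables do not carry over. Pictures are saved under pics/ and viewed, and the job is handed in when it is done.

```bash
mkdir -p pics; ls; python3 - <<'E'
from station import bot
import cv2,numpy as np
print(bot.get_obs())
for n in ("scene","top"):
    p,d=bot.read_camera(n); np.savez(f"{n}0.npz",p=p,d=d)
    cv2.imwrite(f"pics/{n}0.png",p[:,:,::-1]); c=bot.calibration(n); print(n,c)
E
```

```text
pics
{'t': 0.0, 'q': array([-1.2140962 ,  0.4778035 ,  0.02235591,  1.55641003, -0.01146993,
        1.10930476, -0.08309073]), 'joint_vel': array([-0.00110016,  0.00055672, -0.00046001, -0.00038122,  0.0006579 ,
        0.00042656,  0.00057919]), 'joint_torque': array([ 2.89187774e-04, -5.96460736e+01,  1.60792127e+00, -2.81185609e+01,
        1.24412833e-02,  9.37627105e-03,  4.05342030e-05]), 'eef_pos': array([0.30234633, 0.60288854, 0.24434123]), 'tool_rot': array([-1.24546970e-04,  2.30298869e-01,  9.73119532e-01, -8.89972599e-04]), 'contact_force': array([ 0.05297432, -0.51906279, -0.2292356 ]), 'torque': array([-0.02314075, -0.03307013,  0.03889653]), 'gripper_width': 0.9952114702565239}
scene {'fx': 391.81473871132175, 'fy': 391.81473871132175, 'cx': 313.2492887407824, 'cy': 204.46598532946052, 'extrinsics': array([[ 0.85184962, -0.32093462,  0.4139483 ,  0.1410195 ],
       [-0.52351909, -0.54692651,  0.65329867, -0.69237578],
       [ 0.01673314, -0.77322206, -0.63391454,  0.68002664],
       [ 0.        ,  0.        ,  0.        ,  1.        ]])}
top {'fx': 449.9370017561236, 'fy': 449.9370017561236, 'cx': 315.24003256147864, 'cy': 200.69929148475492, 'extrinsics': array([[-0.0088496 , -0.99100522,  0.13353029,  0.40408873],
       [-0.99980568,  0.00641665, -0.01863954, -0.01933966],
       [ 0.01761506, -0.1336693 , -0.99086943,  1.35463357],
       [ 0.        ,  0.        ,  0.        ,  1.        ]])}
```

View pics/scene0.png

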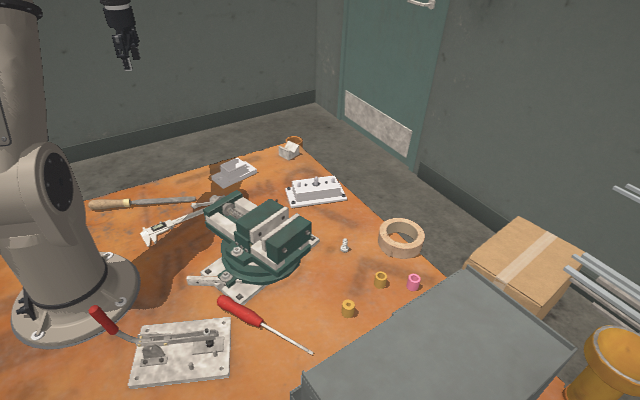

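View pics/top0.png

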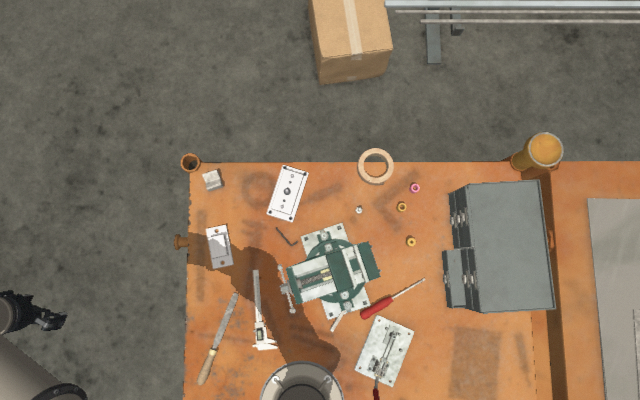

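The scene view shows the housing at (315,190), the cap at (232,172), and brass sleeves at (348,308) and (381,280), with a pink decoy at (414,282). Next I'll enlarge the top view.

```bash
cat > h.py <<'E'
import numpy as np,cv2
from station import bot
def ld(n): z=np.load(n); return z['p'],z['d']
def pt(cam,u,v,d):
    c=bot.calibration(cam); p=np.array([(u-c['cx'])/c['fx']*d,(v-c['cy'])/c['fy']*d,d,1]); return (c['extrinsics']@p)[:3]
def ray(cam,u,v,z):
    c=bot.calibration(cam);E=c['extrinsics']; r=E[:3,:3]@np.array([(u-c['cx'])/c['fx'],(v-c['cy'])/c['fy'],1]);o=E[:3,3]
    return o+r*(z-o[2])/r[2]
def world(cam,d):
    c=bot.calibration(cam);v,u=np.mgrid[:400,:640]
    P=np.stack([(u-c['cx'])/c['fx']*d,(v-c['cy'])/c['fy']*d,d],-1); return P@c['extrinsics'][:3,:3].T+c['extrinsics'][:3,3]
def crop(p,x0,y0,w,h,k,fn,grid=0):
    im=cv2.resize(np.ascontiguousarray(p[y0:y0+h,x0:x0+w,::-1]),None,fx=k,fy=k,interpolation=cv2.INTER_CUBIC)
    if grid:
        for x in range(x0-x0%grid+grid,x0+w,grid): cv2.line(im,((x-x0)*k,0),((x-x0)*k,6),(0,0,255),1);cv2.putText(im,str(x),((x-x0)*k+2,14),0,.4,(0,0,255),1)
        for y in range(y0-y0%grid+grid,y0+h,grid): cv2.line(im,(0,(y-y0)*k),(6,(y-y0)*k),(0,0,255),1);cv2.putText(im,str(y),(8,(y-y0)*k+4),0,.4,(0,0,255),1)
    cv2.imwrite(fn,im)
E
python3 - <<'E'
from h import *
p,d=ld('top0.npz')
crop(p,195,160,120,115,5,'pics/t_a.png',10)
crop(p,345,170,90,85,7,'pics/t_b.png',10)
p2,d2=ld('scene0.npz')
crop(p2,325,225,130,100,6,'pics/s_b.png',10)
W=world('top',d)
for u,v in [(411,240),(402,206),(416,187),(500,200),(455,215),(330,275),(363,245),(288,192),(219,246),(365,165),(350,230)]: print((u,v),W[v,u].round(3))
E
```

```text
(411, 240) [ 0.464 -0.328  0.021]
(402, 206) [ 0.569 -0.309 -0.001]
(416, 187) [ 0.625 -0.352  0.01 ]
(500, 200) [ 0.562 -0.534  0.176]
(455, 215) [ 0.535 -0.454  0.047]
(330, 275) [ 0.366 -0.082  0.095]
(363, 245) [ 0.447 -0.17   0.14 ]
(288, 192) [0.606 0.036 0.051]
(219, 246) [0.45  0.236 0.042]
(365, 165) [ 0.696 -0.199  0.002]
(350, 230) [ 0.497 -0.149 -0.001]
```

View pics/t_a.png

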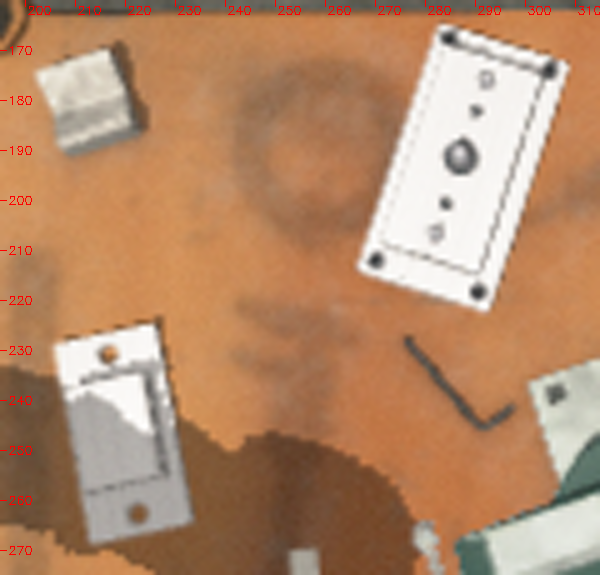

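View pics/t_b.png

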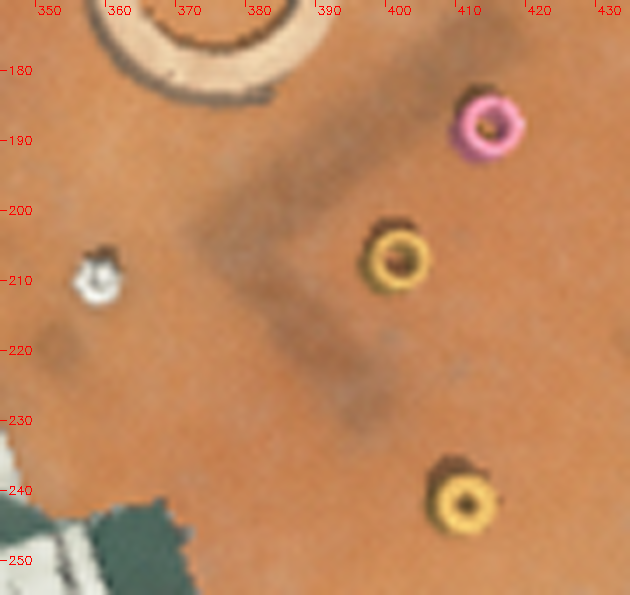

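View pics/s_b.png

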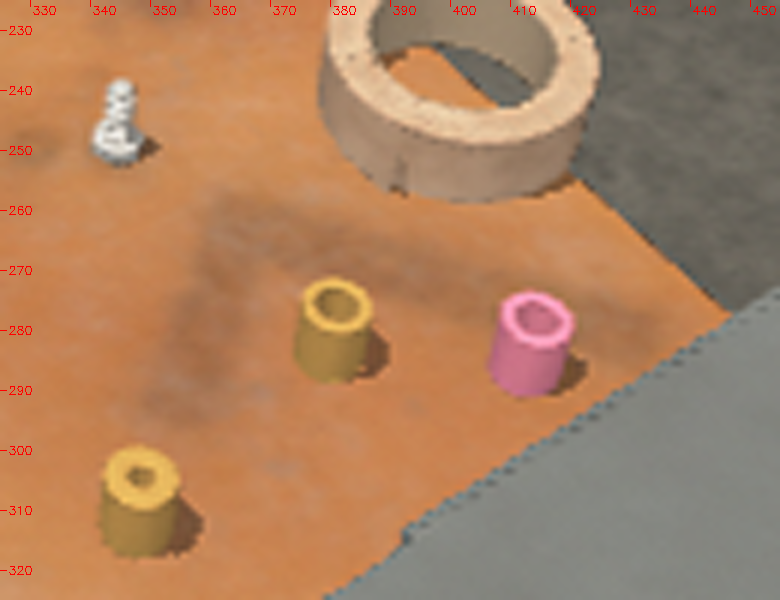

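```bash
python3 - <<'E'
from h import *
def T(cx,cy,x0,y0,k): return x0+(cx+.5)/k-.5, y0+(cy+.5)/k-.5
A=lambda x,y,z: ray('top',*T(x,y,195,160,5),z)
B=lambda x,y,z: ray('top',*T(x,y,345,170,7),z)
S=lambda x,y,z: ray('scene',*T(x,y,325,225,6),z)
P=lambda s,v: print(s,np.round(v,4))
P('wide top',B(398.5,259,.03));P('wide scene',S(338,305,.03))
P('narrow top',B(465.5,504,.03));P('narrow scene',S(142,478,.03))
P('pink',B(492,127,.03));P('bolt',B(98,285,.03))
P('stub',A(460,157,.064)); a=A(436,232,.054);b=A(486,78,.054);P('da',a);P('db',b);P('dmid',(a+b)/2);P('len',np.linalg.norm(a-b));P('ang',np.degrees(np.arctan2(*(b-a)[1::-1])))
a=A(446,203,.044);b=A(476,110,.044);P('plmid',(a+b)/2)
P('foot',sum(A(*q,.012) for q in [(449,37),(549,70),(376,260),(478,292)])/4)
a=A(109,354,.014);b=A(137,512,.014);P('capmid',(a+b)/2);P('len',np.linalg.norm(a-b));P('ang',np.degrees(np.arctan2(*(a-b)[1::-1])))
c=[A(*q,.014) for q in [(53,344),(157,320),(194,520),(92,545)]]
P('corn',sum(c)/4);P('L',[np.linalg.norm(c[0]-c[3]),np.linalg.norm(c[1]-c[2]),np.linalg.norm(c[0]-c[1])]);P('ang',[np.degrees(np.arctan2(*(c[0]-c[3])[1::-1])),np.degrees(np.arctan2(*(c[1]-c[2])[1::-1]))])
p2,d2=ld('scene0.npz')
crop(p2,270,165,90,50,8,'pics/s_h.png',10)
crop(p2,195,145,110,60,7,'pics/s_c.png',10)
o=bot.get_obs();from scipy.spatial.transform import Rotation as R
w,x,y,z=o['tool_rot'];print(R.from_quat([x,y,z,w]).as_matrix().round(3))
W=world('top',ld('top0.npz')[1]); 
m=(W[...,2]>.04)&(W[...,0]<.75)&(abs(W[...,1])<.65)
q=np.where(m,W[...,2]*1000,0)
cv2.imwrite('pics/hm.png',cv2.applyColorMap(np.clip(W[...,2]*1000,0,255).astype(np.uint8),cv2.COLORMAP_JET))
E
```

```text
wide top [ 0.5633 -0.3009  0.03  ]
wide scene [ 0.565  -0.3013  0.03  ]
narrow top [ 0.4593 -0.3256  0.03  ]
narrow scene [ 0.461  -0.3262  0.03  ]
pink [ 0.6199 -0.343   0.03  ]
bolt [ 0.5531 -0.1726  0.03  ]
stub [0.6069 0.0392 0.064 ]
da [0.5644 0.0536 0.054 ]
db [0.6554 0.0244 0.054 ]
dmid [0.6099 0.039  0.054 ]
len 0.0955
ang -17.8226
plmid [0.6105 0.0395 0.044 ]
foot [0.6108 0.0396 0.012 ]
capmid [0.4511 0.2406 0.014 ]
len 0.0949
ang 11.1243
corn [0.4517 0.24   0.014 ]
L [0.121  0.1205 0.0628]
ang [12.2119 11.3787]
[[-0.894  0.448 -0.001]
 [ 0.448  0.894 -0.002]
 [-0.    -0.002 -1.   ]]
```

View pics/s_h.png

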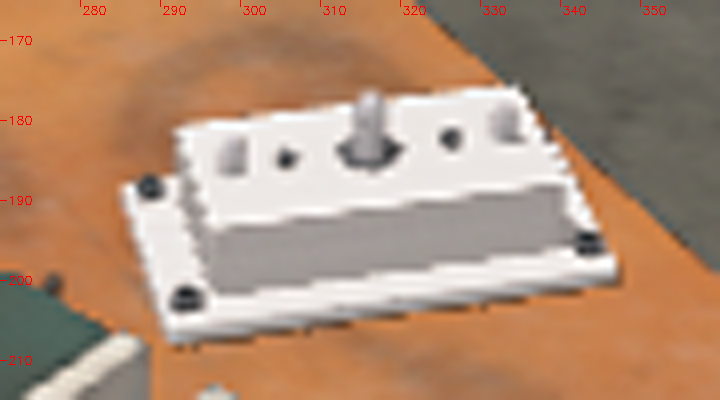

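View pics/s_c.png

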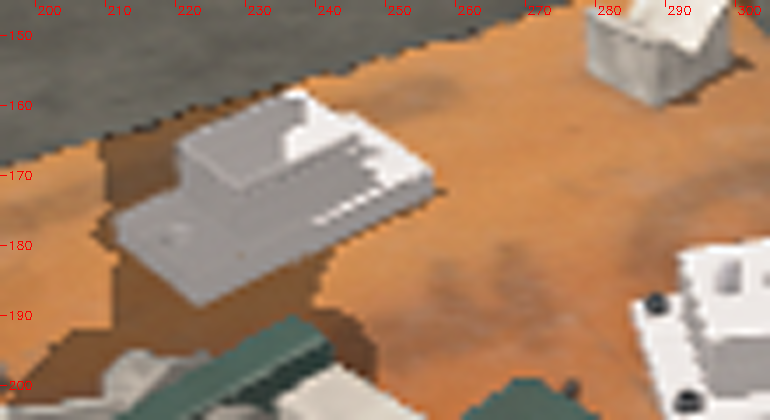

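View pics/hm.png

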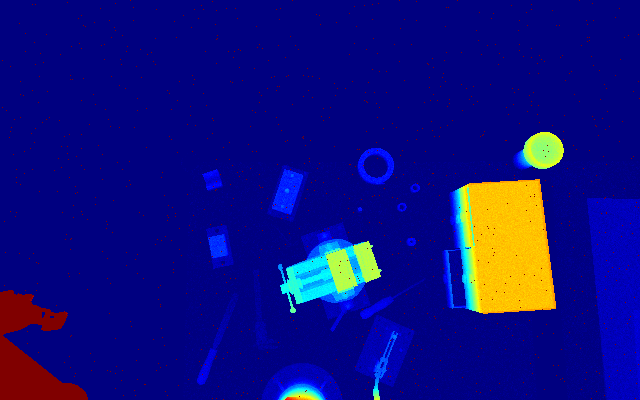

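```bash
cat >> h.py <<'E'
from scipy.spatial.transform import Rotation as Ro
def rel(x,y,z,jaw=None):
    o=bot.get_obs(); w,a,b,c=o['tool_rot']; M=Ro.from_quat([a,b,c,w])
    R=M.as_matrix(); print('t',round(o['t'],3),'pos',o['eef_pos'].round(4),'F',o['contact_force'].round(1),'w',round(o['gripper_width'],3))
    print('shift tool',(R.T@(np.array([x,y,z])-o['eef_pos'])).round(4), 'jawang',np.degrees(np.arctan2(R[1,1],R[0,1])).round(2),'zaxis',R[:,2].round(4))
    if jaw is not None:
        j=np.radians(jaw);Y=np.array([np.cos(j),np.sin(j),0])
        if Y@R[:,1]<0:Y=-Y
        Z=np.array([0,0,-1.]);X=np.cross(Y,Z);Rt=np.stack([X,Y,Z],1)
        print('turn deg tool',np.degrees(Ro.from_matrix(R.T@Rt).as_rotvec()).round(2),'q7',o['q'][6].round(2))
E
python3 -m crank '[[[0,0,0],[0,0,-8.8],0.05],[[-0.05,-0.034,0],[0,0,0],0.05]]'
python3 -c "
from h import *
rel(.61,.05,.245,72.2);rel(.564,-.301,.1,72.2)"
```

```text
t: 0.35
eef_pos: [0.3351, 0.5591, 0.2444]
tool_rot: [-0.002, 0.15, 0.989, 0.001]
contact_force: [1.5, -0.5, -0.9]
gripper_width: 0.61
t 0.35 pos [0.3351 0.5591 0.2444] F [ 1.5 -0.5 -0.9] w 0.61
shift tool [-0.4132 -0.4051 -0.0023] jawang 72.8 zaxis [-0.0031  0.0017 -1.    ]
turn deg tool [ 0.04 -0.2   0.6 ] q7 0.14
t 0.35 pos [0.3351 0.5591 0.2444] F [ 1.5 -0.5 -0.9] w 0.61
shift tool [-0.4735 -0.7541  0.1422] jawang 72.8 zaxis [-0.0031  0.0017 -1.    ]
turn deg tool [ 0.04 -0.2   0.6 ] q7 0.14
```

```bash

python3 -m crank '[[[-0.041,-0.04,0],[0,0,0],0.05],[[-0.041,-0.04,0],[0,0,0],0.05],[[-0.041,-0.04,0],[0,0,0],0.05],[[-0.041,-0.04,0],[0,0,0],0.05],[[-0.041,-0.04,0],[0,0,0],0.05],[[-0.041,-0.04,0],[0,0,0],0.05],[[-0.041,-0.04,0],[0,0,0],0.05],[[-0.041,-0.04,0],[0,0,0],0.05],[[-0.041,-0.04,0],[0,0,0],0.05],[[-0.041,-0.04,0],[0,0,0],0.05]]'
python3 -c "
from h import *
rel(.564,-.301,.1,72.2)"
```

```text
t: 1.6
eef_pos: [0.608, 0.0478, 0.245]
tool_rot: [-0.0, 0.155, 0.988, 0.0]
contact_force: [-0.2, 0.8, 0.1]
gripper_width: 0.586
t 1.6 pos [0.608  0.0478 0.245 ] F [-0.2  0.8  0.1] w 0.586
shift tool [-0.0649 -0.3455  0.145 ] jawang 72.19 zaxis [-4.e-04  1.e-04 -1.e+00]
turn deg tool [-0.   -0.03 -0.01] q7 1.16
```

```bash

python3 -m crank '[[[-0.0108,-0.0576,0],[0,0,0],0.05],[[-0.0108,-0.0576,0],[0,0,0],0.05],[[-0.0108,-0.0576,0],[0,0,0],0.05],[[-0.0108,-0.0576,0],[0,0,0],0.05],[[-0.0108,-0.0576,0],[0,0,0],0.05],[[-0.0108,-0.0576,0],[0,0,0],0.05],[[0,0,0.06],[0,0,0],0.05],[[0,0,0.06],[0,0,0],0.05],[[0,0,0.025],[0,0,0],0.05],[[0,0,0],[0,0,0],0.05]]'
python3 - <<'E'
from h import *
rel(.564,-.301,.018,72.2)
p,d=bot.read_camera('scene');crop(p,300,200,140,110,5,'pics/s1.png',10)
E
```

```text
t: 2.85
eef_pos: [0.5617, -0.2985, 0.0978]
tool_rot: [-0.003, 0.155, 0.988, 0.001]
contact_force: [0.5, 0.0, -0.3]
gripper_width: 0.589
t 2.85 pos [ 0.5617 -0.2985  0.0978] F [ 0.5  0.  -0.3] w 0.589
shift tool [-0.0034 -0.0017  0.0798] jawang 72.17 zaxis [-0.005  0.002 -1.   ]
turn deg tool [ 0.02 -0.31 -0.03] q7 1.83
```

View pics/s1.png

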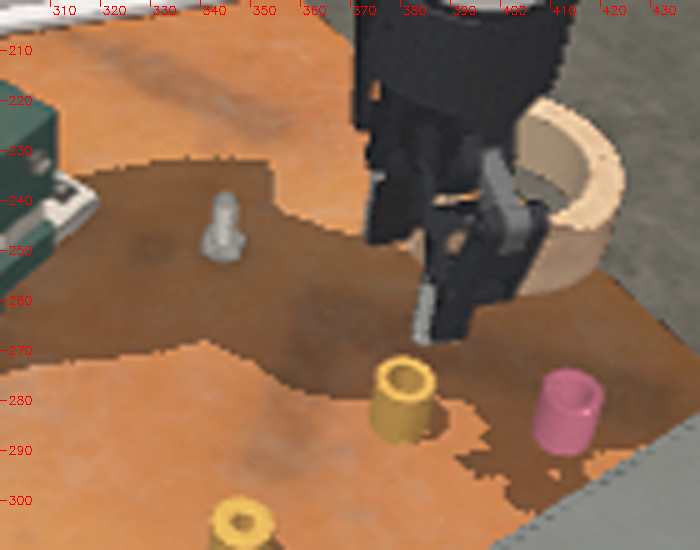

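The gripper is above the sleeve with its jaws either side of it, so I'll go down and close.

```bash

python3 -m crank '[[[-0.003,-0.0017,0.03],[0,0,0],0.05],[[0,0,0.03],[0,0,0],0.05],[[0,0,0.02],[0,0,0],0.05],[[0,0,0],[0,0,0],0.05],[[0,0,0],[0,0,0],0.05]]' 30
python3 - <<'E'
from h import *
rel(.564,-.301,.018,72.2)
p,d=bot.read_camera('scene');crop(p,320,220,120,90,6,'pics/s2.png',10)
p,d=bot.read_camera('top');crop(p,345,170,90,85,7,'pics/t2.png',10)
E
```

```text
t: 3.52
eef_pos: [0.5667, -0.3026, 0.0217]
tool_rot: [0.001, 0.155, 0.988, -0.0]
contact_force: [-0.2, -0.4, -0.0]
gripper_width: 0.592
t 3.525 pos [ 0.5667 -0.3026  0.0217] F [-0.2 -0.4 -0. ] w 0.592
shift tool [0.003  0.0007 0.0037] jawang 72.16 zaxis [ 1.9e-03 -9.0e-04 -1.0e+00]
turn deg tool [-0.02  0.12 -0.04] q7 1.86
```

View pics/s2.png

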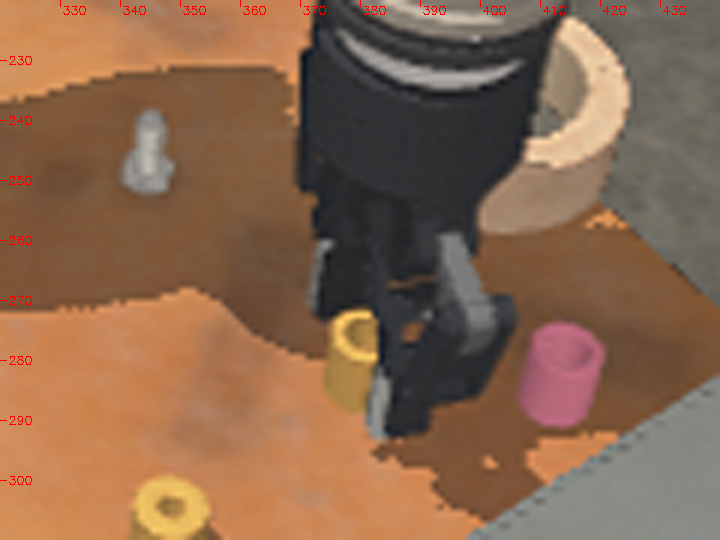

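The sleeve sits between the jaws. A small correction, then close.

```bash

python3 -m crank '[[[0.0025,0,0.003],[0,0,0],0.05],[[0,0,0],[0,0,0],0.04],[[0,0,0],[0,0,0],0.02],[[0,0,0],[0,0,0],0.015],[[0,0,0],[0,0,0],0.015],[[0,0,0],[0,0,0],0.015],[[0,0,0],[0,0,0],0.015]]' 40
python3 - <<'E'
from h import *
rel(.564,-.301,.018,72.2)
E
```

```text
t: 4.5
eef_pos: [0.5635, -0.3013, 0.0175]
tool_rot: [0.0, 0.155, 0.988, -0.0]
contact_force: [-1.5, 0.4, 4.6]
gripper_width: 0.281
t 4.5 pos [ 0.5635 -0.3013  0.0175] F [-1.5  0.4  4.6] w 0.281
shift tool [-0.0004  0.0005 -0.0005] jawang 72.17 zaxis [ 3.e-04 -1.e-04 -1.e+00]
turn deg tool [-0.    0.02 -0.03] q7 1.86
```

```bash

python3 -m crank '[[[0,0,-0.02],[0,0,0],0.015],[[0,0,-0.05],[0,0,0],0.015],[[0,0,-0.05],[0,0,0],0.015],[[0,0,0],[0,0,0],0.015],[[0,0,0],[0,0,0],0.015]]' 40
python3 - <<'E'
from h import *
rel(.6105,.0393,.138,72.2)
p,d=bot.read_camera('scene');np.savez('scene3.npz',p=p,d=d);crop(p,320,170,120,100,6,'pics/s3.png',10)
E
```

```text
t: 5.12
eef_pos: [0.5631, -0.3009, 0.1376]
tool_rot: [0.0, 0.155, 0.988, 0.0]
contact_force: [-0.5, -0.1, -1.3]
gripper_width: 0.286
t 5.125 pos [ 0.5631 -0.3009  0.1376] F [-0.5 -0.1 -1.3] w 0.286
shift tool [ 5.910e-02  3.384e-01 -3.000e-04] jawang 72.17 zaxis [ 2.e-04  3.e-04 -1.e+00]
turn deg tool [ 0.02  0.01 -0.03] q7 1.82
```

View pics/s3.png

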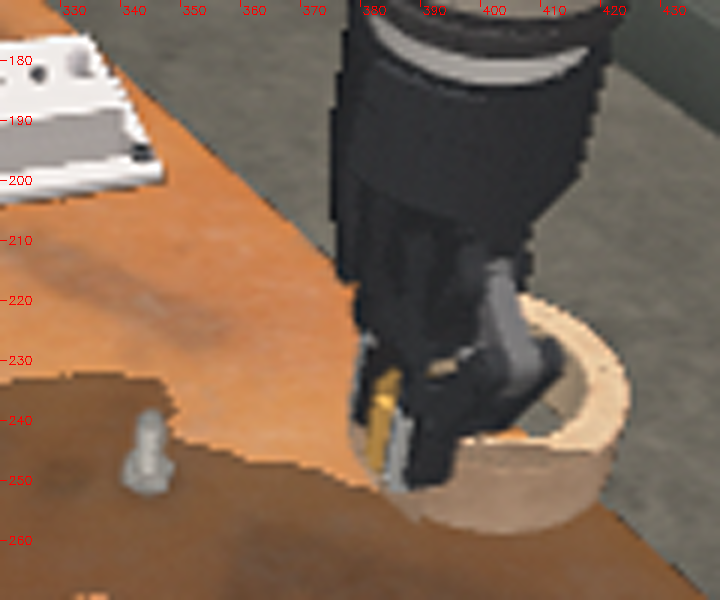

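The sleeve is held upright, with the tape still in place. Carrying it over the stub.

```bash

python3 -m crank '[[[0.0085,0.0483,0],[0,0,0],0.015],[[0.0085,0.0483,0],[0,0,0],0.015],[[0.0085,0.0483,0],[0,0,0],0.015],[[0.0085,0.0483,0],[0,0,0],0.015],[[0.0085,0.0483,0],[0,0,0],0.015],[[0.0085,0.0483,0],[0,0,0],0.015],[[0.008,0.0483,0],[0,0,0],0.015],[[0,0,0.03],[0,0,0],0.015],[[0,0,0],[0,0,0],0.015],[[0,0,0],[0,0,0],0.015]]' 40
python3 - <<'E'
from h import *
rel(.6105,.0393,.138,72.2)
p,d=bot.read_camera('scene');np.savez('scene4.npz',p=p,d=d);crop(p,270,135,90,75,8,'pics/s4.png',10)
p,d=bot.read_camera('top');crop(p,245,150,80,80,7,'pics/t4.png',10)
E
```

```text
t: 6.42
eef_pos: [0.6104, 0.0374, 0.1071]
tool_rot: [-0.001, 0.156, 0.988, -0.001]
contact_force: [-0.2, -0.9, -0.8]
gripper_width: 0.279
t 6.425 pos [0.6104 0.0374 0.1071] F [-0.2 -0.9 -0.8] w 0.279
shift tool [ 0.0005  0.0018 -0.0309] jawang 72.07 zaxis [-1.2e-03 -9.0e-04 -1.0e+00]
turn deg tool [-0.07 -0.05 -0.13] q7 1.25
```

View pics/s4.png

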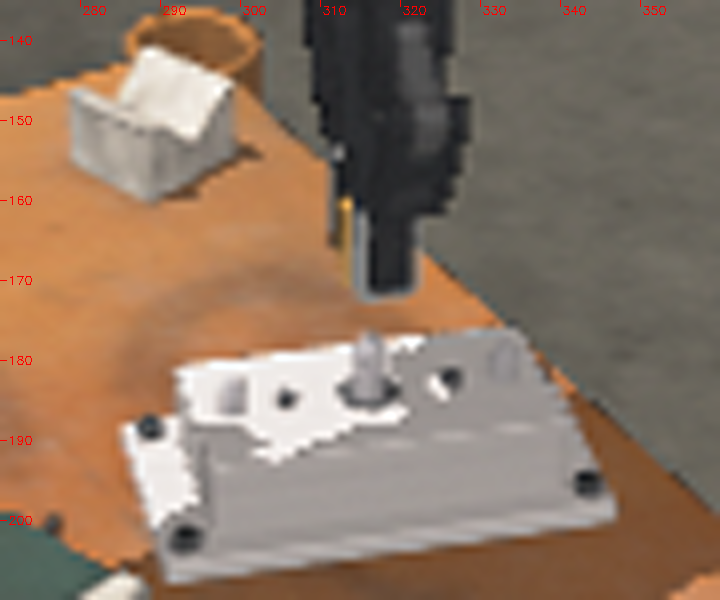

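View pics/t4.png

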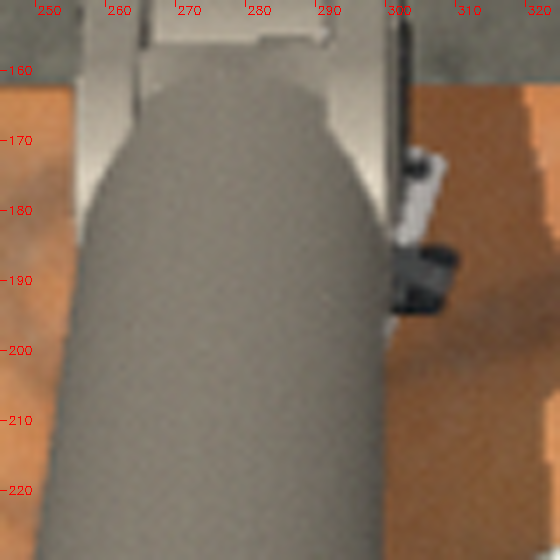

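```bash
python3 - <<'E'
from h import *
def proj(cam,P):
    c=bot.calibration(cam);E=np.linalg.inv(c['extrinsics']);q=E[:3,:3]@P+E[:3,3];return c['cx']+c['fx']*q[0]/q[2],c['cy']+c['fy']*q[1]/q[2]
C=lambda P:[round((a-o+.5)*8-.5,1) for a,o in zip(proj('scene',np.array(P)),(270,135))]
S=lambda x,y,z: ray('scene',270+(x+.5)/8-.5,135+(y+.5)/8-.5,z)
print('stub base',S(368,388,.04).round(4),'stub tip ctr',S(370,337,.064).round(4), 'dowels',S(232,381,.054).round(4),S(503,345,.054).round(4))
print('expected stub tip,base',C([.6105,.0393,.064]),C([.6105,.0393,.04]))
r=bot.calibration('scene')['extrinsics'][:3,0]
for z in (.1196,.0896): print(z,C([.6104,.0374,z]),C(np.array([.6104,.0374,z])-.013*r/np.hypot(r[0],r[1])*np.array([1,1,0])))
E
```

```text
stub base [0.6133 0.0434 0.04  ] stub tip ctr [0.6116 0.0403 0.064 ] dowels [0.5653 0.0539 0.054 ] [0.6563 0.0251 0.054 ]
expected stub tip,base [np.float64(368.9), np.float64(339.5)] [np.float64(367.4), np.float64(396.5)]
0.1196 [np.float64(375.2), np.float64(203.6)] [np.float64(335.5), np.float64(203.0)]
0.0896 [np.float64(373.2), np.float64(279.6)] [np.float64(334.2), np.float64(279.1)]
```

Both cameras put the stub at about (0.6107, 0.0395), within 1 mm. Lowering over it while watching the force.

```bash

python3 -m crank '[[[0.0005,0.002,0.01],[0,0,0],0.015],[[0,0,0.012],[0,0,0],0.015],[[0,0,0.005],[0,0,0],0.015],[[0,0,0.005],[0,0,0],0.015],[[0,0,0],[0,0,0],0.015]]' 40
python3 - <<'E'
from h import *
rel(.6107,.0395,.0575,72.2)
E
```

```text
t: 7.15
eef_pos: [0.6107, 0.0407, 0.0748]
tool_rot: [-0.0, 0.155, 0.988, -0.0]
contact_force: [0.3, 0.9, -1.4]
gripper_width: 0.282
t 7.15 pos [0.6107 0.0407 0.0748] F [ 0.3  0.9 -1.4] w 0.282
shift tool [-0.0004 -0.0011  0.0173] jawang 72.16 zaxis [-8.e-04 -2.e-04 -1.e+00]
turn deg tool [-0.02 -0.04 -0.04] q7 1.26
```

```bash

python3 -m crank '[[[0,-0.001,0.005],[0,0,0],0.015],[[0,0,0.005],[0,0,0],0.015],[[0,0,0.004],[0,0,0],0.015],[[0,0,0],[0,0,0],0.015]]' 40
python3 - <<'E'
from h import *
rel(.6107,.0395,.0575,72.2)
p,d=bot.read_camera('scene');crop(p,270,135,90,75,8,'pics/s5.png',10)
E
```

```text
t: 7.65
eef_pos: [0.6103, 0.0398, 0.0609]
tool_rot: [-0.0, 0.155, 0.988, -0.0]
contact_force: [-0.2, -0.5, 0.3]
gripper_width: 0.285
t 7.65 pos [0.6103 0.0398 0.0609] F [-0.2 -0.5  0.3] w 0.285
shift tool [-0.0005 -0.0002  0.0034] jawang 72.17 zaxis [-7.e-04 -1.e-04 -1.e+00]
turn deg tool [-0.02 -0.04 -0.03] q7 1.27
```

View pics/s5.png

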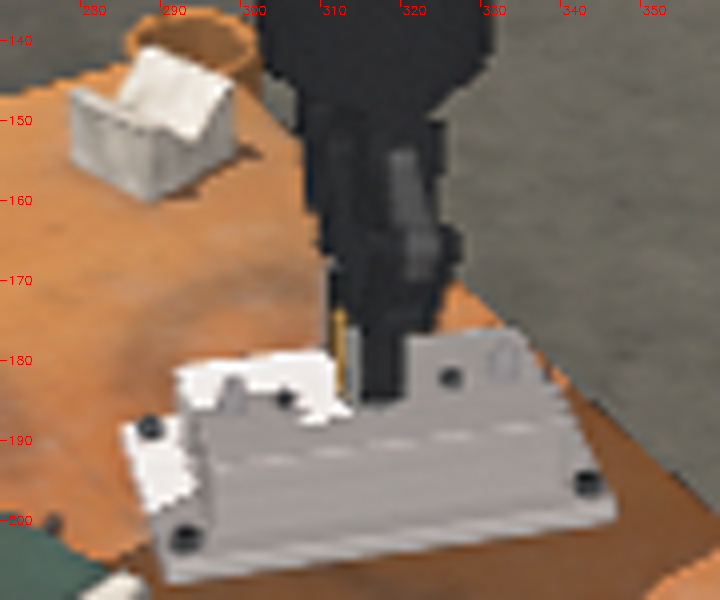

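```bash

python3 -m crank '[[[0,0,0.0025],[0,0,0],0.015],[[0,0,0.001],[0,0,0],0.015],[[0,0,0],[0,0,0],0.015],[[0,0,0],[0,0,0],0.03],[[0,0,0],[0,0,0],0.04],[[0,0,0],[0,0,0],0.05],[[0,0,0],[0,0,0],0.05],[[0,0,0],[0,0,0],0.05]]' 40
python3 - <<'E'
from h import *
rel(.6107,.0395,.0575,72.2)
E
```

```text
t: 8.7
eef_pos: [0.6106, 0.0398, 0.0578]
tool_rot: [0.0, 0.155, 0.988, 0.0]
contact_force: [-0.2, -0.2, -0.8]
gripper_width: 0.584
t 8.7 pos [0.6106 0.0398 0.0578] F [-0.2 -0.2 -0.8] w 0.584
shift tool [-0.0002 -0.0003  0.0003] jawang 72.17 zaxis [ 0.  0. -1.]
turn deg tool [ 0.    0.   -0.03] q7 1.27
```

```bash

python3 -m crank '[[[0,0,-0.03],[0,0,0],0.05],[[0,0,-0.06],[0,0,0],0.05],[[0,0,-0.05],[0,0,0],0.05],[[0,0,0],[0,0,-9.8],0.085],[[0,0,0],[0,0,-9.8],0.085],[[0,0,0],[0,0,-9.8],0.085],[[0,0,0],[0,0,0],0.085]]' 40
python3 - <<'E'
from h import *
rel(.4515,.2403,.198,101.6)
p,d=bot.read_camera('scene');crop(p,270,135,90,75,8,'pics/s6.png',10)
E
```

```text
t: 9.57
eef_pos: [0.6105, 0.0397, 0.1978]
tool_rot: [-0.0, -0.1, 0.995, 0.0]
contact_force: [-0.3, 0.3, 0.4]
gripper_width: 0.996
t 9.575 pos [0.6105 0.0397 0.1978] F [-0.3  0.3  0.4] w 0.996
shift tool [ 1.159e-01  2.282e-01 -1.000e-04] jawang 101.47 zaxis [-1.e-04  3.e-04 -1.e+00]
turn deg tool [ 0.02  0.   -0.13] q7 1.68
```

View pics/s6.png

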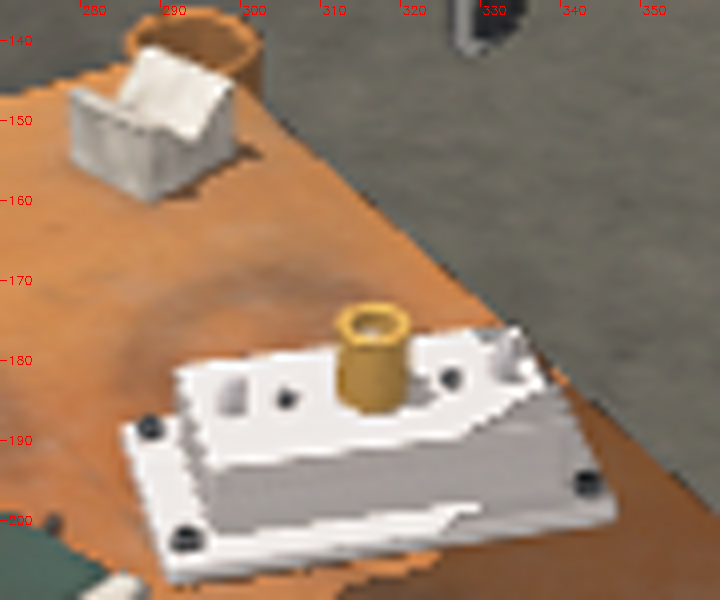

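The sleeve is upright on the joint face round the stub, at (372,360) in the crop. Next, the cap.

```bash

python3 -m crank '[[[0.0232,0.0456,0],[0,0,0],0.085],[[0.0232,0.0456,0],[0,0,0],0.085],[[0.0232,0.0456,0],[0,0,0],0.085],[[0.0232,0.0456,0],[0,0,0],0.085],[[0.0232,0.0456,0],[0,0,0],0.085],[[0,0,0.04],[0,0,0],0.085],[[0,0,0.045],[0,0,0],0.085],[[0,0,0],[0,0,0],0.085]]' 40
python3 - <<'E'
from h import *
rel(.4515,.2403,.030,101.6)
p,d=bot.read_camera('scene');crop(p,180,110,120,90,6,'pics/s7.png',10)
p,d=bot.read_camera('top');crop(p,185,190,80,80,7,'pics/t7.png',10)
E
```

```text
t: 10.62
eef_pos: [0.449, 0.2386, 0.1104]
tool_rot: [-0.003, -0.1, 0.995, -0.002]
contact_force: [0.5, -0.1, 0.8]
gripper_width: 1.0
t 10.625 pos [0.449  0.2386 0.1104] F [ 0.5 -0.1  0.8] w 1.0
shift tool [-0.0032  0.0014  0.0804] jawang 101.44 zaxis [-0.0054 -0.004  -1.    ]
turn deg tool [-0.16 -0.35 -0.17] q7 1.2
```

View pics/s7.png

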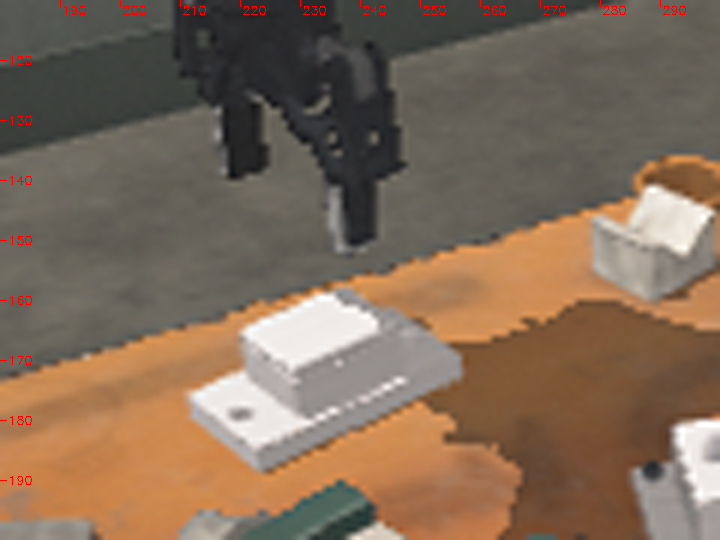

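View pics/t7.png

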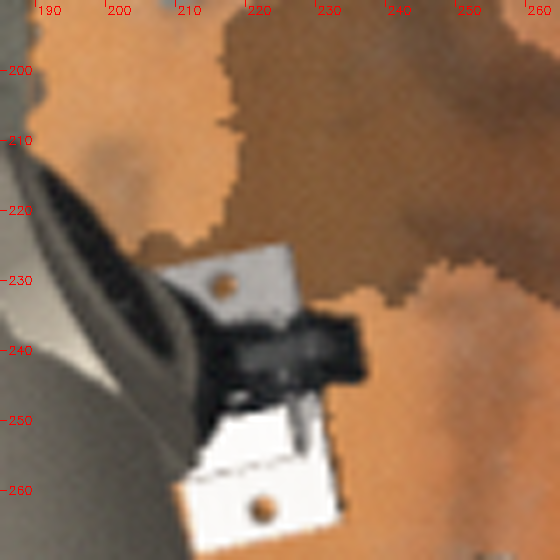

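```bash

python3 -m crank '[[[-0.0015,0.001,0.03],[0,0,0],0.085],[[0,0,0.03],[0,0,0],0.085],[[0,0,0.01],[0,0,0],0.085],[[0,0,0],[0,0,0],0.085],[[0,0,0],[0,0,0],0.085]]' 40
python3 - <<'E'
from h import *
rel(.4513,.2402,.030,101.4)
p,d=bot.read_camera('scene');crop(p,180,110,120,90,6,'pics/s8.png',10)
E
```

```text
t: 11.35
eef_pos: [0.4535, 0.2418, 0.0442]
tool_rot: [0.001, -0.101, 0.995, 0.001]
contact_force: [-0.2, 0.1, 0.6]
gripper_width: 0.993
t 11.35 pos [0.4535 0.2418 0.0442] F [-0.2  0.1  0.6] w 0.993
shift tool [ 0.0025 -0.0011  0.0142] jawang 101.54 zaxis [ 0.0021  0.0015 -1.    ]
turn deg tool [0.06 0.13 0.14] q7 1.21
```

View pics/s8.png

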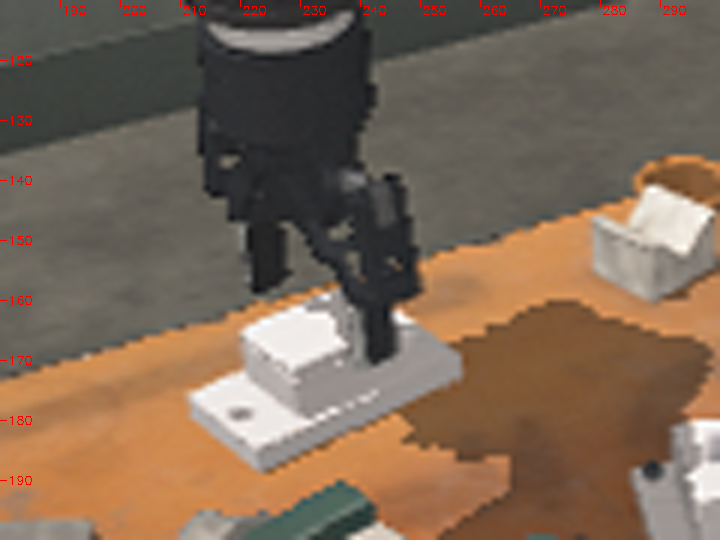

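```bash

python3 -m crank '[[[0.0015,-0.001,0.013],[0,0,0],0.085],[[0,0,0],[0,0,0],0.085],[[0,0,0],[0,0,0],0.06],[[0,0,0],[0,0,0],0.05],[[0,0,0],[0,0,0],0.04],[[0,0,0],[0,0,0],0.035],[[0,0,0],[0,0,0],0.035],[[0,0,0],[0,0,0],0.035]]' 60
python3 - <<'E'
from h import *
rel(.4513,.2402,.030,101.4)
E
```

```text
t: 12.4
eef_pos: [0.4515, 0.2403, 0.0302]
tool_rot: [0.0, -0.101, 0.995, 0.0]
contact_force: [-0.4, -0.0, 6.5]
gripper_width: 0.527
t 12.4 pos [0.4515 0.2403 0.0302] F [-0.4 -0.   6.5] w 0.527
shift tool [ 0.0002 -0.      0.0002] jawang 101.58 zaxis [ 6.e-04  6.e-04 -1.e+00]
turn deg tool [0.03 0.04 0.18] q7 1.21
```

```bash

python3 -m crank '[[[0,0,-0.02],[0,0,0],0.035],[[0,0,-0.05],[0,0,0],0.035],[[0,0,-0.05],[0,0,0],0.035],[[0,0,0],[0,0,9.8],0.035],[[0,0,0],[0,0,9.8],0.035],[[0,0,0],[0,0,9.7],0.035],[[0,0,0],[0,0,0],0.035],[[0,0,0],[0,0,0],0.035]]' 60
python3 - <<'E'
from h import *
rel(.6107,.0395,.150,72.3)
p,d=bot.read_camera('scene');crop(p,180,90,130,90,6,'pics/s9.png',10)
p,d=bot.read_camera('top');crop(p,185,190,80,80,7,'pics/t9.png',10)
E
```

```text
t: 13.4
eef_pos: [0.4509, 0.2397, 0.1494]
tool_rot: [-0.0, 0.152, 0.988, -0.0]
contact_force: [0.4, -0.1, -2.7]
gripper_width: 0.531
t 13.4 pos [0.4509 0.2397 0.1494] F [ 0.4 -0.1 -2.7] w 0.531
shift tool [-0.2128 -0.1428 -0.0006] jawang 72.46 zaxis [-6.e-04 -5.e-04 -1.e+00]
turn deg tool [-0.04 -0.03  0.16] q7 0.74
```

View pics/s9.png

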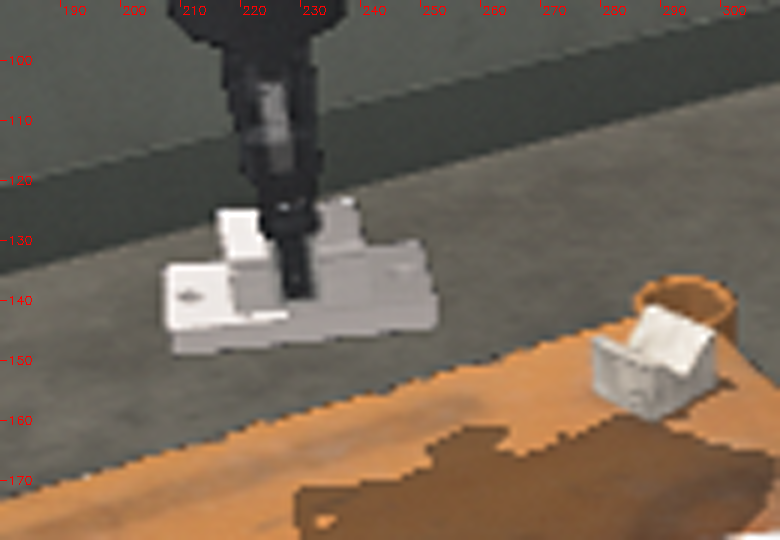

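View pics/t9.png

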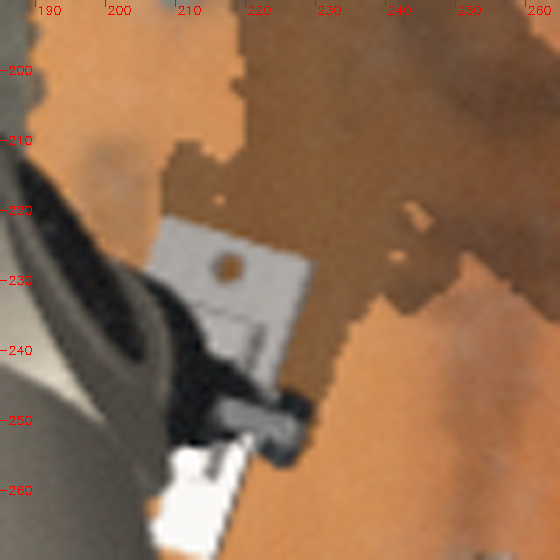

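```bash
python3 - <<'E'
from h import *
t=np.radians(72.46-90);u=np.array([np.cos(t),np.sin(t)]);T=np.array([.4509,.2397])
a=ray('top',217.28,227.71,.1332)[:2];b=ray('scene',211.16,139.16,.1332)[:2]
for n,q,s in(('top',a,1),('sc',b,-1)):
    e=T+s*.048*u; print(n,q.round(4),'exp',e.round(4),'along',(q-e)@u,'across',(q-e)@np.array([-u[1],u[0]]))
E
```

```text
top [0.4966 0.2236] exp [0.4967 0.2252] along 0.00045476305505532283 across -0.0015920248972165596
sc [0.4045 0.2532] exp [0.4051 0.2542] along -0.0002728607633900421 across -0.0010867206005548472
```

The cap is level and centred in the grip: its holes are within about 1.5 mm of expected in both views. Carrying it over the housing.

```bash

python3 -m crank '[[[-0.0425,-0.0284,0],[0,0,0],0.035],[[-0.0425,-0.0284,0],[0,0,0],0.035],[[-0.0425,-0.0284,0],[0,0,0],0.035],[[-0.0425,-0.0284,0],[0,0,0],0.035],[[-0.0425,-0.0284,0],[0,0,0],0.035],[[0,0,0.025],[0,0,0],0.035],[[0,0,0],[0,0,0],0.035],[[0,0,0],[0,0,0],0.035]]' 60
python3 - <<'E'
from h import *
rel(.6109,.0402,.1,72.3)
p,d=bot.read_camera('scene');crop(p,260,120,110,90,7,'pics/s10.png',10)
E
```

```text
t: 14.5
eef_pos: [0.6101, 0.0409, 0.1251]
tool_rot: [-0.0, 0.153, 0.988, 0.0]
contact_force: [0.0, 0.7, -3.5]
gripper_width: 0.528
t 14.5 pos [0.6101 0.0409 0.1251] F [ 0.   0.7 -3.5] w 0.528
shift tool [-0.0009 -0.0004  0.0251] jawang 72.37 zaxis [-4.e-04  6.e-04 -1.e+00]
turn deg tool [ 0.02 -0.03  0.07] q7 1.23
```

View pics/s10.png

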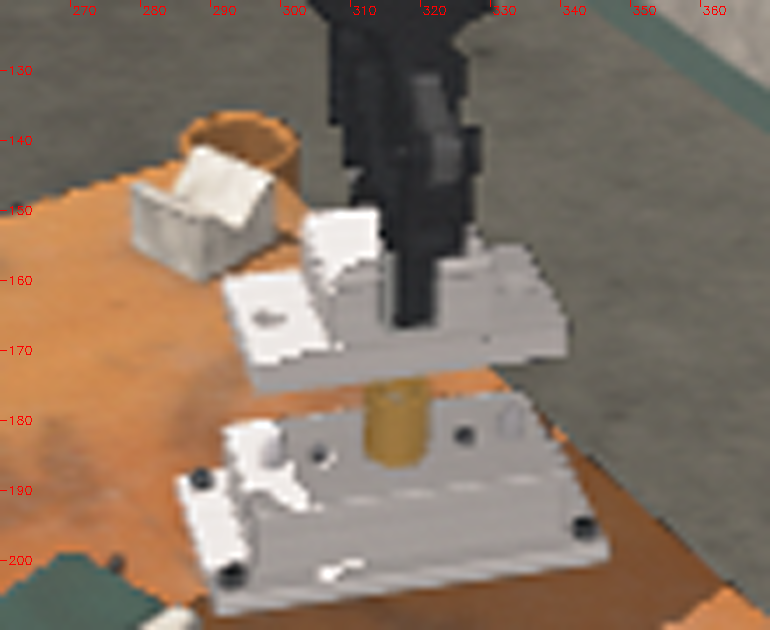

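```bash
python3 - <<'E'
from h import *
S=lambda x,y,z: ray('scene',260+(x+.5)/7-.5,120+(y+.5)/7-.5,z)
h=S(267,318,.109);print(h, h[:2]-np.array([.5653,.0539]),h[:2]-np.array([.5644,.0536]))
E
python3 -m crank '[[[-0.0007,-0.0003,0.015],[0,0,0],0.035],[[0,0,0.012],[0,0,0],0.035],[[0,0,0.008],[0,0,0],0.035],[[0,0,0],[0,0,0],0.035],[[0,0,0],[0,0,0],0.035]]' 60
python3 - <<'E'
from h import *
rel(.6109,.0402,.0702,72.3)
p,d=bot.read_camera('scene');crop(p,260,120,110,90,7,'pics/s11.png',10)
E
```

```text
[0.56413942 0.05554176 0.109     ] [-0.00116058  0.00164176] [-0.00026058  0.00194176]
t: 15.18
eef_pos: [0.6112, 0.0394, 0.09]
tool_rot: [0.0, 0.154, 0.988, 0.0]
contact_force: [-0.4, 0.3, -2.9]
gripper_width: 0.525
t 15.175 pos [0.6112 0.0394 0.09  ] F [-0.4  0.3 -2.9] w 0.525
shift tool [0.0005 0.0006 0.0198] jawang 72.27 zaxis [ 4.e-04  0.e+00 -1.e+00]
turn deg tool [ 0.01  0.02 -0.03] q7 1.24
```

View pics/s11.png

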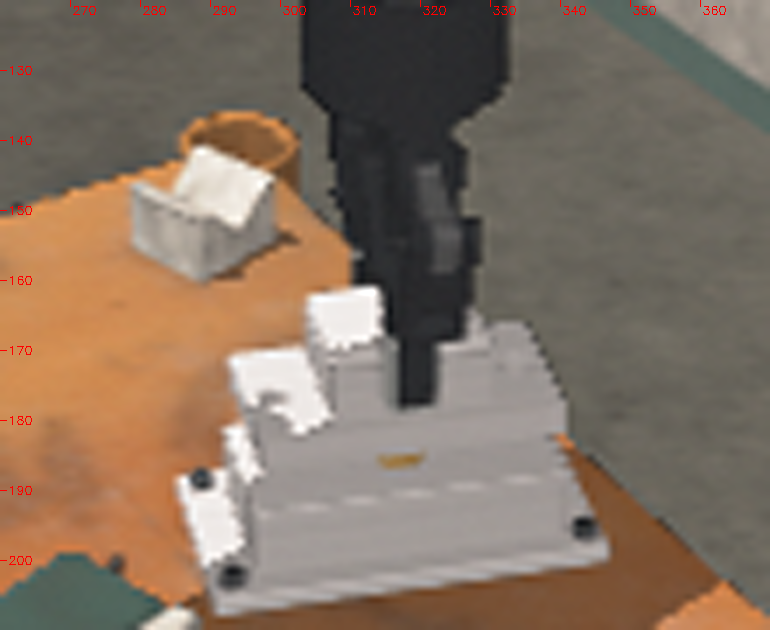

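The recess is going over the sleeve with no contact force. On to the dowels in small steps.

```bash

python3 -m crank '[[[0,0.0003,0.004],[0,0,0],0.035],[[0,0,0.003],[0,0,0],0.035],[[0,0,0.003],[0,0,0],0.035],[[0,0,0],[0,0,0],0.035],[[0,0,0],[0,0,0],0.035]]' 60
python3 - <<'E'
from h import *
rel(.6109,.0402,.0702,72.3); print(bot.get_obs()['torque'].round(2))
E
```

```text
t: 15.85
eef_pos: [0.6111, 0.0397, 0.0798]
tool_rot: [0.0, 0.154, 0.988, 0.0]
contact_force: [0.2, -0.0, -3.0]
gripper_width: 0.524
t 15.85 pos [0.6111 0.0397 0.0798] F [ 0.2 -0.  -3. ] w 0.524
shift tool [0.0003 0.0004 0.0096] jawang 72.26 zaxis [ 1.e-04  0.e+00 -1.e+00]
turn deg tool [ 0.    0.   -0.04] q7 1.25
[0.01 0.02 0.06]
```

```bash

python3 -m crank '[[[0,0,0.003],[0,0,0],0.035],[[0,0,0.002],[0,0,0],0.035],[[0,0,0.002],[0,0,0],0.035],[[0,0,0],[0,0,0],0.035],[[0,0,0],[0,0,0],0.035]]' 90
python3 - <<'E'
from h import *
rel(.6109,.0402,.0702,72.3); print(bot.get_obs()['torque'].round(2))
E
```

```text
t: 16.48
eef_pos: [0.6111, 0.0398, 0.0732]
tool_rot: [0.0, 0.154, 0.988, 0.0]
contact_force: [-2.7, 0.9, 4.0]
gripper_width: 0.521
t 16.475 pos [0.6111 0.0398 0.0732] F [-2.7  0.9  4. ] w 0.521
shift tool [0.0003 0.0003 0.003 ] jawang 72.27 zaxis [ 2.e-04  3.e-04 -1.e+00]
turn deg tool [ 0.02  0.   -0.03] q7 1.25
[ 0.17  0.54 -0.07]
```

```bash

python3 -m crank '[[[0.0005,0,0.001],[0,0,0],0.035],[[0,0,0.001],[0,0,0],0.035],[[0,0,0.001],[0,0,0],0.035],[[0,0,0],[0,0,0],0.035],[[0,0,0],[0,0,0],0.035]]' 90
python3 - <<'E'
from h import *
rel(.6109,.0402,.0702,72.3); print(bot.get_obs()['torque'].round(2))
p,d=bot.read_camera('scene');crop(p,260,120,110,90,7,'pics/s12.png',10)
E
```

```text
t: 17.1
eef_pos: [0.611, 0.0399, 0.0705]
tool_rot: [0.0, 0.154, 0.988, 0.0]
contact_force: [-3.4, 0.2, 6.7]
gripper_width: 0.522
t 17.1 pos [0.611  0.0399 0.0705] F [-3.4  0.2  6.7] w 0.522
shift tool [0.0002 0.0003 0.0003] jawang 72.26 zaxis [ 1.e-03  2.e-04 -1.e+00]
turn deg tool [ 0.03  0.05 -0.04] q7 1.25
[ 0.07  0.71 -0.03]
```

View pics/s12.png

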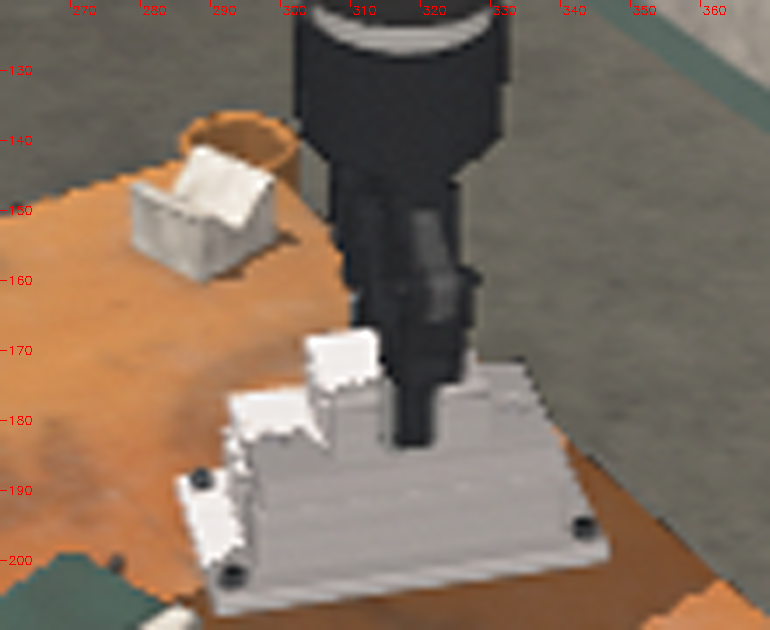

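```bash

python3 -m crank '[[[0.0005,0,0.001],[0,0,0],0.035],[[0,0,0.001],[0,0,0],0.035],[[0,0,0],[0,0,0],0.035],[[0,0,0],[0,0,0],0.035]]' 90
python3 - <<'E'
from h import *
rel(.6109,.0402,.0702,72.3); print(bot.get_obs()['torque'].round(2))
E
```

```text
t: 17.65
eef_pos: [0.611, 0.0399, 0.0704]
tool_rot: [0.001, 0.154, 0.988, 0.0]
contact_force: [-8.1, 0.7, 23.3]
gripper_width: 0.523
t 17.65 pos [0.611  0.0399 0.0704] F [-8.1  0.7 23.3] w 0.523
shift tool [0.0002 0.0003 0.0002] jawang 72.25 zaxis [ 2.e-03  6.e-04 -1.e+00]
turn deg tool [ 0.07  0.1  -0.05] q7 1.25
[-0.25  1.77  0.02]
```

```bash
python3 - <<'E'
from h import *
p,d=bot.read_camera('scene');crop(p,275,155,80,60,10,'pics/s13.png',10)
W=world('scene',d)
p2,d2=bot.read_camera('top');W2=world('top',d2);crop(p2,255,150,70,80,7,'pics/t13.png',10)
np.savez('W13.npz',W=W,W2=W2)
c=np.array([.6107,.0395]);t=np.radians(-17.7);u=np.array([np.cos(t),np.sin(t)]);v=np.array([-u[1],u[0]])
for n,Q in(('s',W),('t',W2)):
    q=Q.reshape(-1,3);a=(q[:,:2]-c)@u;b=(q[:,:2]-c)@v
    for nm,m in(('flange-',(a<-35)&(a>-57)&(abs(b)<26)),('flange+',(a>35)&(a<57)&(abs(b)<26)),('hump-',(a<-15)&(a>-29)&(abs(b)<20)),('hump+',(a>15)&(a<29)&(abs(b)<20)),('f-',(0,)),):
        pass
    for nm,lo,hi in(('fl-',-.057,-.035),('hu-',-.029,-.015),('hu+',.015,.029),('fl+',.035,.057)):
        m=(a>lo)&(a<hi)&(abs(b)<.022)&(q[:,2]>.03)&(q[:,2]<.11); print(n,nm,m.sum(),np.median(q[m,2]).round(4) if m.any() else '')
    m=(abs(a)<.075)&(abs(b)<.04)&((abs(a)>.066)|(abs(b)>.034))&(q[:,2]<.03);print('foot',np.median(q[m,2]))
E
```

```text
s fl- 77 0.0542
s hu- 79 0.0834
s hu+ 26 0.0679
s fl+ 57 0.054
foot 0.009625521788190317
t fl- 0 
t hu- 0 
t hu+ 0 
t fl+ 0 
foot 0.012568812738412372
```

View pics/s13.png

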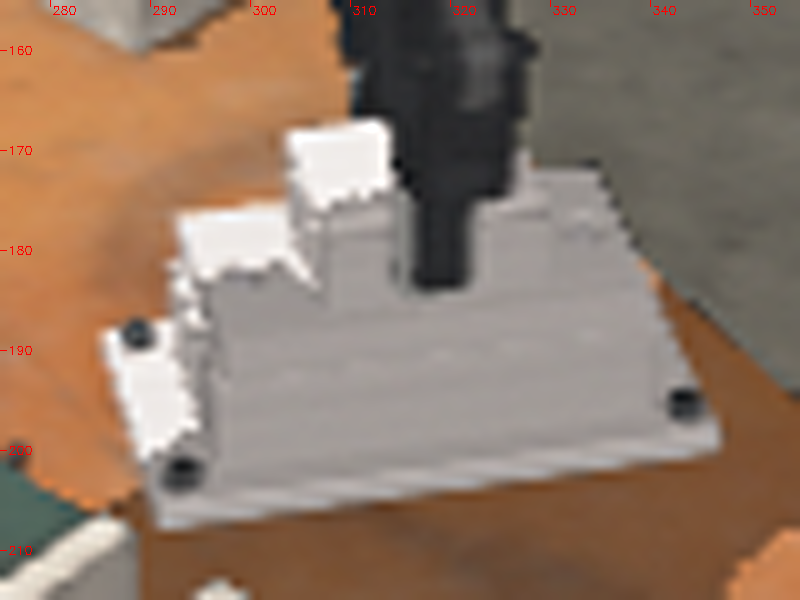

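View pics/t13.png

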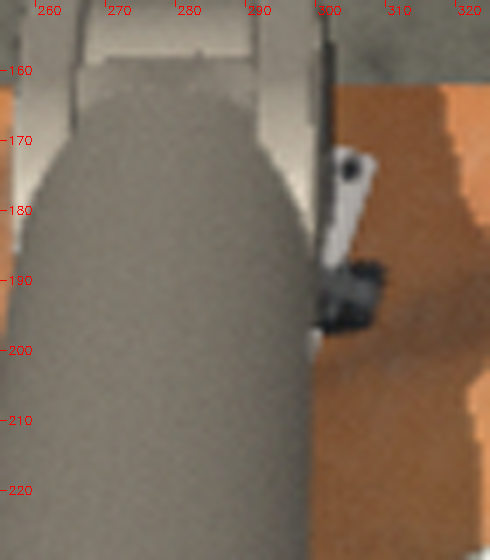

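```bash

python3 -m crank '[[[0,0,0],[0,0,0],0.035],[[0,0,0],[0,0,0],0.035],[[0,0,0],[0,0,0],0.035],[[0,0,0],[0,0,0],0.035]]' 90
python3 - <<'E'
from h import *
p,d=bot.read_camera('scene');cv2.imwrite('pics/s14.png',p[:,:,::-1]); rel(.6109,.0402,.0702,72.3)
E
```

```text
t: 18.25
eef_pos: [0.611, 0.0399, 0.0704]
tool_rot: [0.001, 0.154, 0.988, 0.0]
contact_force: [-7.6, 0.8, 22.6]
gripper_width: 0.52
t 18.3 pos [0.611  0.0399 0.0704] F [-7.2  0.1 23. ] w 0.521
shift tool [0.0002 0.0003 0.0002] jawang 72.26 zaxis [ 2.e-03  5.e-04 -1.e+00]
turn deg tool [ 0.06  0.1  -0.04] q7 1.25
```

View pics/s14.png

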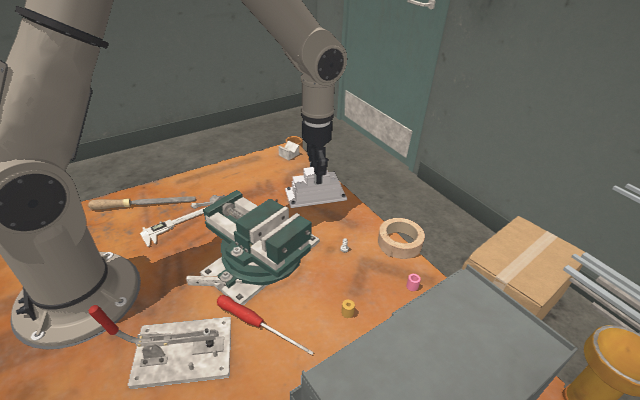

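The halves are shut under a steady push. The narrow sleeve (348,308), bolt, tape and V-block are where they started.

```bash
python3 -c "
from station import bot
print(bot.hand_in()); print(bot.get_obs()['t'])"
```

```text
the job is handed in; nothing more can be done
None
the job is handed in; nothing more can be done
```

The job is handed in, with the upper half held pressed shut on the lower one by the gripper. No verdict was reported. The last reading before hand-in was at about 18.3 s of the 64 s.

- **Sleeve:** I slid the wide-bored brass sleeve over the stub, down to within about 0.3 mm of the joint face by the arm's height reading, and let go. The picture after release shows it standing upright round the stub. Once the cap was on it could no longer be seen.
- **Upper half:** I gripped the upper half across its hump and lowered it over both dowels. The last push of about 2 mm moved it only 0.1 mm while the force rose by about 17 N, so the halves have met.
- **Last checks:**
  - The flange top measured 54.2 mm and 54.0 mm at its two ends, against 54 mm expected, so it is level with no gap.
  - The downward push was steady at about 26 N with the cap's own weight allowed for.
- **Bystanders:** By eye in the final picture, the narrow sleeve, tape roll, V-block and bolt stand where they started.
- **Not confirmed:** A steady side force of about 7 to 8 N remained along the pin row, so one dowel is probably touching its hole. The top camera could not check the fit because the arm blocked its view. I did not measure the plunger travel directly.

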